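# Stack the rivet and eyelet trays under the hold-down bail beside the press

## Robot

A 6-joint arm with a two-finger parallel gripper is mounted at the origin on a cart in front of the work surface, level with it; the furniture and walls round the work are solid. World frame = base frame: x ahead of the robot, y to its left, z up, the work surface at z = 0. Lengths are in m, angles in rad, forces in N, time in s.
With the tool pointing down it reaches from about 0.35 to 0.775 m from the base axis. Payload 5.5 kg.
Tool frame: the origin (TCP) lies midway between the tips of the shut fingers; the grasp point (between the pads) lies 19 mm behind it (env.hold_point_z is the distance from the TCP to the grasp point, in m); z points along the fingers, y is the line along which they close (so a half turn about z gives the same grasp; the last joint's range is limited). The gripper opens to 85 mm and grips with 20 to 120 N. Pads are 22 mm wide; open, the fingers measure 114 mm over their backs; the gripper's body (76 mm by 85 mm) begins 54 mm behind the grasp point. The pads swing forward as they close: fully open they stand 13 mm farther back than shut.
Start: joints at [1.02, 0.313, 0.046, 1.304, 0, 1.431], TCP at [0.23, 0.527, 0.21] pointing down, gripper open.
Joint ranges: [-2.76, 2.76], [-0.86, 1.69], [-1.03, 1.26], [-2.2, 2.34], [-1.47, 1.5], [-3.14, 3.14]. Speed limits (rad/s): [2.57, 2.57, 3.14, 3.14, 3.14, 3.14].

## Interface

Orientations are given as a unit quaternion [w, x, y, z].
In Python, from workcell import env, read_camera gives the robot as it stands. The module is installed in compiled form; this text tells all that it offers.
- The arm moves only by the tool carry_out, never from a script. Its argument "moves" is a list of rows, each an object of numbers: "tx", "ty", "tz": the shift along the world's x, y, z in cm; "wx", "wy", "wz": the turn, a rotation vector about the world's x, y, z in rad; "claw": the closure, from -1 (fully open) to 1 (shut). A call has 1 to 8 rows; each row shifts and turns the commanded pose from where the row before left it; what a row does not reach is not made up. A row lasts 1/8 s, in which the tool goes at most 62.5 mm and 10.7 degrees, less where a joint would pass 70% of its speed; a pose out of reach is approached as far as the arm can. A call is refused whole if a number of a shift passes 6.25 or a number of a turn 0.188, either way. A call with a gripper value outside its range is refused whole. The fingers move at their own pace and stop on an object; "newtons" is the grip in N (left out, the last holds). Time passes only in rows, so rows that do not move let the fingers close. It gives the time, the measured TCP pose, the force, the opening and the grip force at its end, in the units of the state.
- env.get_state(): the state, without advancing time (a new reading comes with each control period).
- read_camera(name): name is "side" or "top"; returns a dict with "image" (420x560x3 uint8, blue, green, red), "z_map" (420x560 float32, m along the optical axis (not along the pixel's ray), 0 where there is no reading), "fx", "fy", "cx", "cy" (pixels), "camera_from_world" (4x4, takes a point from world to camera coordinates). Camera axes: x right, y down, z forward; pixel columns grow to the right and rows downward; lengths in m; the calibration is good to about 2 mm. A picture is of the moment at which its call begins.
- env.hand_in(): hands the job in; it is judged then, once.
The state is a dict: "clock": time; "joint_pos": joint angles; "qvel": joint speeds; "tau": joint torques, N m; "tcp_pos": TCP position; "orientation": TCP orientation; "wrist_force": force on the tool from outside, world axes, zero at the start; "ft_torque": the same for the moment, N m; "finger_gap": finger opening in m; "grip_force": force on a finger pad.
Only numpy, scipy, OpenCV 4.12 (cv2) and the standard library are available. Lean on these libraries where they do the work, as an engineer would, in place of code of your own. Each camera call takes 0.05 s, during which the arm holds its last target. There are 200 camera calls.

## Task

Put both hardware trays away in the tray dock on the bench: swing its wire bail up and back until it stays open by itself, seat the deep tray in the dock and then the shallow tray on top of it, each with all four corner pins fully home in the sockets below, and bring the bail back over to lie on the shallow tray so that hammering cannot shake the stack apart. Set the trays down rather than dropping them, lower the bail by hand rather than letting it slam, and leave the rivet jar, flat tin and screwdriver where they are.

Things in the scene. Friction and masses are not known exactly. Their poses are not given: they have to be found in the camera images.
- deep_tray: Deep grey tray with steel rivets (part of it), 130 (x) x 120 x 72 mm, 0.3 kg. Origin: centre, at the pin tips, which stand on the bench; z up; same after half a turn. Four 10 mm pins, tips tapered, 12 mm long, at x +-55, y +-50; underside z 12, floor z 16, walls to z 58. Corner posts to z 72 with 13.5 mm square sockets, 14 deep. Seated in the dock its origin is 12 mm below seat.
- deep_ridge (a point): Top centre of the deep tray's carrying ridge, 60 mm above its origin: a 12 mm thick rib along the tray's y through its middle, rising from the floor, more than 45 mm free on both sides. Pinch it from above across the tray's x; fingertips may reach 40 mm below this point. Axes as the tray's.
- shallow_tray: Shallow grey tray with brass eyelets (part of it), 130 (x) x 120 x 56 mm, 0.22 kg. Origin: centre, at the pin tips, z up; same after half a turn. Pins as on the deep tray (12 mm long, x +-55, y +-50); underside z 12, floor z 16, walls to z 31; solid rounded corner posts to z 56, no sockets. Stacked, its origin is 60 mm above the deep tray's origin, its x along the deep tray's x.
- shallow_ridge (a point): Top centre of the shallow tray's carrying ridge, 44 mm above its origin: a 12 mm thick rib along the tray's y through its middle, 28 mm high from the floor, more than 45 mm free on both sides. Pinch it from above across the tray's x. Axes as the tray's.
- seat (a point): Centre of the dock's base plate top, where the lower tray's underside rests, 18 mm above the bench. Axes: z up, +x to the bail's hinge at the back. Grey plate, x -78 to 108, y +-93 mm, screwed down; 13.5 mm square sockets, 14 deep, at x +-55, y +-50; a seated tray's x lies along this x. Two steel ears at x 90, y +-84 rise 136 mm above seat.
- bail (a joint): Wire bail (U of 8 mm rod, 0.18 kg, arms at y +-75 mm of the dock, outside the trays), angle in rad. 0: down on its lower stop as found, barring the dock. 0.12: level, lying on the front corner posts of the shallow tray of a fully seated stack. 1.69: upright, balance point. 2.14: back stop, leaning back 0.45. No spring, little friction: it falls to the side it leans to.
- bail_grip (a point): Middle of the bail's cross bar: rubber sleeve 12 mm thick, 60 mm long, along y of the dock. Pinch it from above, across x of the dock; it turns between the fingers as it is led round. Moves with the bail. With the bail lying on the stack it is 55 mm in front of and 108 mm above seat; the tray's walls then end 29 mm and its ridge 16 mm below this point.
- bail_hinge (a point): Point on the hinge axis midway between the ears: 90 mm behind (+x) and 108 mm above seat. The axis runs along y of the dock; the middle of the cross bar goes round it on a 145 mm radius, up and back (+x) as the bail opens.
- press (a point): Not part of the job, an obstacle that never moves: the green hand press, bolted to the bench at this point (middle of its foot, which is 170 fore and aft x 110 mm). Its column is 0.29 m high; its lever reaches forward and up to a black ball 115 mm nearer the robot than this point, 0.33 to 0.37 m above the bench. The hand starts on its far (right) side: go round in front of it.
- rivet_jar: Bystander: clear jar with a pale lid, 64 mm wide, 97 mm high; origin at the centre of its underside.
- eyelet_tin: Bystander: flat closed dark green tin, 91 x 123 x 30 mm; origin at the centre of its underside.
- screwdriver: Bystander: screwdriver with a red handle, 188 mm long, 26 mm thick, lying flat; origin under the middle.

How it is judged:
By the outcome, as a careful person would: the job done as asked, in the order asked, and still so for the second after the job is handed in, with the robot touching nothing.
It also fails if it takes over 72 s, if anything falls off the work surface, if the arm or the gripper's body presses on something with over 40 N, if the wrist force passes 120 N, or if a joint passes its speed limit or range.

## Working session

There is one attempt and no reset: what is moved stays moved. The work goes in short steps, Python scripts to look and compute and a tool call to move; the robot and the scene stay as the last step left them, time stands still between calls to the robot, and variables do not carry over. Pictures are saved under pics/ and viewed, at most 10 in all, crops included, and the job is handed in when it is done.

Besides the shell and the picture viewer there is one more tool, called after "Request:" in YAML: its name, and indented under it one key for each argument. carry_out: Moves the arm, as the interface text tells. Its arguments: {"type":"object","properties":{"moves":{"type":"array","items":{"type":"object","properties":{"tx":{"type":"number"},"ty":{"type":"number"},"tz":{"type":"number"},"wx":{"type":"number"},"wy":{"type":"number"},"wz":{"type":"number"},"claw":{"type":"number"}}}},"newtons":{"type":"number"}},"required":["moves"]}

```bash
mkdir -p pics; cat > h.py <<'E'
import numpy as np, cv2
from workcell import env, read_camera
def snap(n,f):
    c=read_camera(n); cv2.imwrite('pics/'+f+'.png',c['image']); np.savez('pics/'+f+'.npz',**c); return c
def px(c,u,v,z=None,world_z=None):
    T=np.linalg.inv(c['camera_from_world']); d=np.array([(u-c['cx'])/c['fx'],(v-c['cy'])/c['fy'],1.])
    if world_z is not None:
        r=T[:3,:3]@d; s=(world_z-T[2,3])/r[2]; return T[:3,3]+s*r
    z=c['z_map'][int(v),int(u)] if z is None else z
    return T[:3,:3]@(d*z)+T[:3,3]
E
python3 - <<'E'
from h import *
for n in('top','side'):
    c=snap(n,n+'0'); print(n,c['fx'],c['cx'],c['cy'],np.round(np.linalg.inv(c['camera_from_world']),3).tolist())
    im=cv2.resize(c['image'],(800,600)); cv2.imwrite('pics/'+n+'0b.png',im)
print(env.get_state(), env.hold_point_z)
E
```

```text
top 468.9326525353717 272.6491714220115 215.51605485388305 [[0.01, -0.988, 0.153, 0.405], [-1.0, -0.009, 0.01, 0.043], [-0.008, -0.153, -0.988, 1.189], [0.0, 0.0, 0.0, 1.0]]
side 392.3197348025059 272.2899985780631 209.44679200276113 [[0.933, -0.164, 0.321, 0.237], [-0.36, -0.418, 0.834, -0.844], [-0.002, -0.894, -0.449, 0.602], [0.0, 0.0, 0.0, 1.0]]
{'clock': 0.1, 'joint_pos': array([ 1.02039796e+00,  3.13972819e-01,  4.50965802e-02,  1.30359069e+00,
       -2.44156049e-05,  1.43117917e+00]), 'qvel': array([-8.60722341e-04,  9.01443887e-05,  9.27445801e-04,  1.26603833e-03,
        3.70863707e-04,  2.55920741e-03]), 'tau': array([ 2.04087992e-03, -4.81726134e+01,  2.99243939e+01,  1.27138454e-02,
       -1.10046237e-04,  1.48219306e-05]), 'tcp_pos': array([0.22938132, 0.52673703, 0.20957266]), 'orientation': array([-2.71013966e-04,  2.03949488e-01,  9.78981056e-01, -7.90208544e-04]), 'wrist_force': array([-0.12543452,  0.34487687, -0.67454644]), 'ft_torque': array([0.00553989, 0.03603984, 0.00669737]), 'grip_force': 0.0, 'finger_gap': 0.08570735460580388} 0.0187
```

View pics/top0b.png

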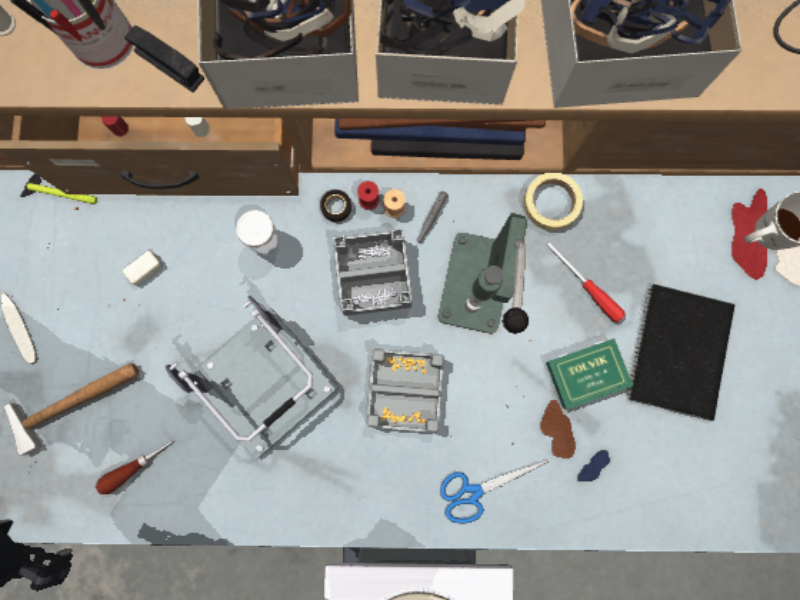

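View pics/side0b.png

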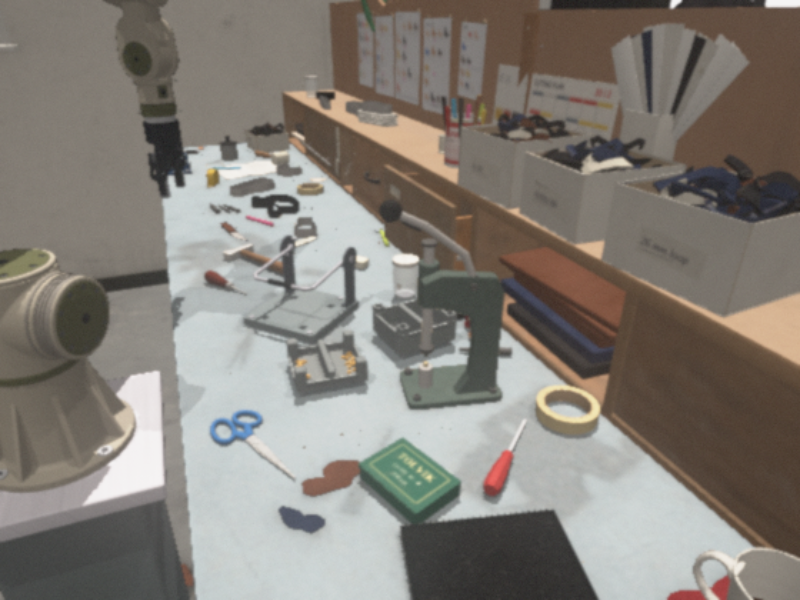

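The top view shows the dock around (265,380) with its hinge at the upper left and its grip at (280,412). The deep tray is at (372,273), the shallow tray at (406,390) and the press at (485,280). The hand is at the lower left. Next I'll enlarge this area.

```bash
python3 - <<'E'
import cv2
im=cv2.imread('pics/top0.png')[145:330,105:325]
cv2.imwrite('pics/crop1.png',cv2.resize(im,None,fx=3.2,fy=3.2,interpolation=cv2.INTER_CUBIC))
E
```

```text
(no output)
```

View pics/crop1.png

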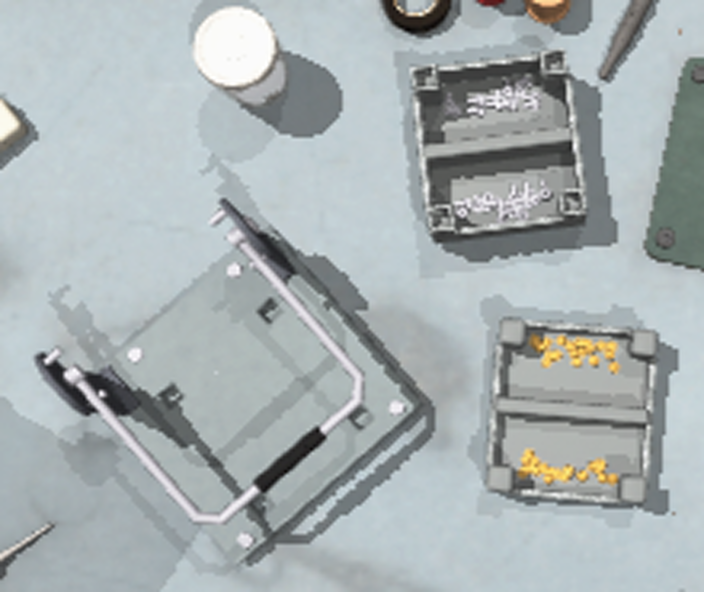

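Crop at 3.2x, offset (105,145). Deep tray post tops are at (426,77), (553,63), (440,218), (572,203). Shallow tray posts are at (513,332), (643,343), (501,476), (632,488). Dock sockets are at (268,310), (172,395), (360,418) and grip is at (290,460).

```bash
cat > fit.py <<'E'
from h import *
def fit(c,pix,loc,z):
    W=np.array([px(c,u,v,world_z=z)[:2] for u,v in pix]); L=np.array(loc,float)
    a=L-L.mean(0); b=W-W.mean(0)
    th=np.arctan2((a[:,0]*b[:,1]-a[:,1]*b[:,0]).sum(),(a*b).sum())
    R=np.array([[np.cos(th),-np.sin(th)],[np.sin(th),np.cos(th)]])
    t=W.mean(0)-R@L.mean(0); res=W-(L@R.T+t)
    return t,th,res
E
python3 - <<'E'
from fit import *
c=dict(np.load('pics/top0.npz'))
P=lambda l:[((u+.5)/3.2-.5+105,(v+.5)/3.2-.5+145) for u,v in l]
# image up=+x, left=+y ; trays: ridge along tray y
x,y=.055,.05
for n,pix,loc,z in [
 ('deep',[(426,77),(553,63),(440,218),(572,203)],[(x,y),(x,-y),(-x,y),(-x,-y)],.072),
 ('shal',[(513,332),(643,343),(501,476),(632,488)],[(x,y),(x,-y),(-x,y),(-x,-y)],.056),
 ('dock',[(268,310),(172,395),(360,418)],[(x,-y),(x,y),(-x,-y)],.018)]:
    t,th,r=fit(c,P(pix),loc,z); print(n,t.round(4),th.round(4),np.degrees(th).round(1),(r*1e3).round(1).tolist())
W=lambda p,z:px(c,*P([p])[0],world_z=z).round(4)
for p in [(235,270),(135,355),(397,408),(246,540)]: print('screw',W(p,.019))
for p in [(290,460),(320,435),(262,487)]:
    u,v=P([p])[0]; print('grip',px(c,u,v).round(4))
for p in [(217,217),(54,357)]: 
    u,v=P([p])[0]; print('pin',px(c,u,v).round(4))
for p in [(427,151),(500,144),(578,137),(500,409),(640,417),(570,412),(300,420),(150,365),(440,77),(513,332)]:
    u,v=P([p])[0]; print(p,px(c,u,v).round(4))
C=lambda p:(p[0]/1.42857,p[1]/1.42857)
for p in [(515,320),(257,230),(516,250),(490,275)]: print('press/jar',px(c,*C(p)).round(3))
E
```

```text
deep [0.6454 0.0846] 0.1256 7.2 [[0.3, -0.9], [-0.5, 1.2], [0.2, -0.0], [-0.0, -0.3]]
shal [0.443  0.0264] -0.0754 -4.3 [[-1.1, -0.6], [-0.9, 0.9], [1.1, -1.3], [0.9, 0.9]]
dock [0.4443 0.2643] 0.7301 41.8 [[0.6, 1.1], [0.3, -1.1], [-0.8, -0.1]]
screw [0.5504 0.2918 0.019 ]
screw [0.4829 0.3673 0.019 ]
screw [0.4438 0.1616 0.019 ]
screw [0.3423 0.2749 0.019 ]
grip [0.4033 0.2269 0.1148]
grip [0.4211 0.2057 0.1175]
grip [0.3843 0.2463 0.1133]
pin [0.5725 0.2795 0.1441]
pin [0.4723 0.3872 0.1498]
(427, 151) [0.6392 0.1394 0.0577]
(500, 144) [0.6445 0.0832 0.0604]
(578, 137) [0.6511 0.0233 0.0575]
(500, 409) [0.443  0.0809 0.0452]
(640, 417) [ 0.4379 -0.0249  0.0467]
(570, 412) [0.4412 0.0279 0.0442]
(300, 420) [0.4338 0.2363 0.021 ]
(150, 365) [0.4752 0.355  0.0197]
(440, 77) [0.7002 0.1313 0.0483]
(513, 332) [0.5006 0.0716 0.0542]
press/jar [ 0.519 -0.104  0.369]
press/jar [0.706 0.278 0.096]
press/jar [ 0.639 -0.131  0.24 ]
press/jar [ 0.592 -0.086  0.29 ]
```

Request:
carry_out:
  moves:
    - {"tx": 2.49,"ty": -4.27,"wz": -0.0614,"claw": -1}
    - {"tx": 2.49,"ty": -4.27,"wz": -0.0614,"claw": -1}
    - {"tx": 2.49,"ty": -4.27,"wz": -0.0614,"claw": -1}
    - {"tx": 2.49,"ty": -4.27,"wz": -0.0614,"claw": -1}
    - {"tx": 2.49,"ty": -4.27,"wz": -0.0614,"claw": -1}
    - {"tx": 2.49,"ty": -4.27,"wz": -0.0614,"tz": -2,"claw": -1}
    - {"tx": 2.49,"ty": -4.27,"wz": -0.0614,"tz": -3,"claw": -1}
    - {"claw": -1}
  newtons: 40

```text
invalid input at $.moves[0]: expected keys tx, ty, tz, wx, wy, wz, claw
```

Request:
carry_out:
  moves:
    - {"tx": 2.49,"ty": -4.27,"tz": 0,"wx": 0,"wy": 0,"wz": -0.0614,"claw": -1}
    - {"tx": 2.49,"ty": -4.27,"tz": 0,"wx": 0,"wy": 0,"wz": -0.0614,"claw": -1}
    - {"tx": 2.49,"ty": -4.27,"tz": 0,"wx": 0,"wy": 0,"wz": -0.0614,"claw": -1}
    - {"tx": 2.49,"ty": -4.27,"tz": 0,"wx": 0,"wy": 0,"wz": -0.0614,"claw": -1}
    - {"tx": 2.49,"ty": -4.27,"tz": 0,"wx": 0,"wy": 0,"wz": -0.0614,"claw": -1}
    - {"tx": 2.49,"ty": -4.27,"tz": -2,"wx": 0,"wy": 0,"wz": -0.0614,"claw": -1}
    - {"tx": 2.49,"ty": -4.27,"tz": -3,"wx": 0,"wy": 0,"wz": -0.0614,"claw": -1}
    - {"tx": 0,"ty": 0,"tz": 0,"wx": 0,"wy": 0,"wz": 0,"claw": -1}
  newtons: 40

```text
clock: 1.1
tcp_pos: [0.4035, 0.2251, 0.158]
orientation: [-0.002, 0.411, 0.912, -0.002]
wrist_force: [-0.8, 0.7, -0.6]
finger_gap: 0.0854
grip_force: 0.0
```

Request:
carry_out:
  moves:
    - {"tx": 0,"ty": 0,"tz": -2.5,"wx": 0,"wy": 0,"wz": 0.007,"claw": -1}
    - {"tx": 0,"ty": 0,"tz": -2.5,"wx": 0,"wy": 0,"wz": 0,"claw": -1}
    - {"tx": 0,"ty": 0,"tz": -2.0,"wx": 0,"wy": 0,"wz": 0,"claw": -1}
    - {"tx": 0,"ty": 0,"tz": 0,"wx": 0,"wy": 0,"wz": 0,"claw": -1}

```text
clock: 1.6
tcp_pos: [0.4023, 0.2285, 0.0894]
orientation: [-0.001, 0.404, 0.915, -0.001]
wrist_force: [-0.1, 0.0, 0.3]
finger_gap: 0.0854
grip_force: 0.0
```

Request:
carry_out:
  moves:
    - {"tx": 0,"ty": 0,"tz": 0,"wx": 0,"wy": 0,"wz": 0,"claw": 1}
    - {"tx": 0,"ty": 0,"tz": 0,"wx": 0,"wy": 0,"wz": 0,"claw": 1}
    - {"tx": 0,"ty": 0,"tz": 0,"wx": 0,"wy": 0,"wz": 0,"claw": 1}
    - {"tx": 0,"ty": 0,"tz": 0,"wx": 0,"wy": 0,"wz": 0,"claw": 1}
    - {"tx": 0,"ty": 0,"tz": 0,"wx": 0,"wy": 0,"wz": 0,"claw": 1}
  newtons: 30

```text
clock: 2.22
tcp_pos: [0.4049, 0.229, 0.0909]
orientation: [0.001, 0.405, 0.914, 0.001]
wrist_force: [1.6, 3.0, 0.5]
finger_gap: 0.0071
grip_force: 24.2
```

```bash
python3 - <<'E'
import numpy as np
a=np.arange(0,17)*2.13/16; ex=np.array([.7449,.6672])
h=-145*np.cos(a-.12); z=145*np.sin(a-.12)
for i in range(16):
    d=(h[i+1]-h[i])/10; print(i,*(ex*d).round(2),((z[i+1]-z[i])/10).round(2))
E
```

```text
0 -0.08 -0.07 1.93
1 0.11 0.1 1.92
2 0.3 0.27 1.89
3 0.49 0.44 1.81
4 0.66 0.59 1.71
5 0.83 0.74 1.58
6 0.97 0.87 1.42
7 1.11 0.99 1.23
8 1.22 1.09 1.02
9 1.31 1.17 0.8
10 1.38 1.23 0.56
11 1.42 1.27 0.31
12 1.44 1.29 0.05
13 1.43 1.28 -0.2
14 1.4 1.25 -0.46
15 1.34 1.2 -0.7
```

Request:
carry_out:
  moves:
    - {"tx": -0.08,"ty": -0.07,"tz": 1.93,"wx": 0,"wy": 0,"wz": 0,"claw": 1}
    - {"tx": 0.11,"ty": 0.1,"tz": 1.92,"wx": 0,"wy": 0,"wz": 0,"claw": 1}
    - {"tx": 0.3,"ty": 0.27,"tz": 1.89,"wx": 0,"wy": 0,"wz": 0,"claw": 1}
    - {"tx": 0.49,"ty": 0.44,"tz": 1.81,"wx": 0,"wy": 0,"wz": 0,"claw": 1}

```text
clock: 2.72
tcp_pos: [0.4118, 0.2354, 0.1665]
orientation: [-0.0, 0.405, 0.914, -0.0]
wrist_force: [0.5, 0.2, 0.5]
finger_gap: 0.0001
grip_force: 0.0
```

```bash
python3 - <<'E'
from h import *
c=snap('side','side1'); im=c['image'][90:270,150:330]; cv2.imwrite('pics/side1c.png',cv2.resize(im,None,fx=3,fy=3,interpolation=cv2.INTER_CUBIC))
E
```

```text
(no output)
```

View pics/side1c.png

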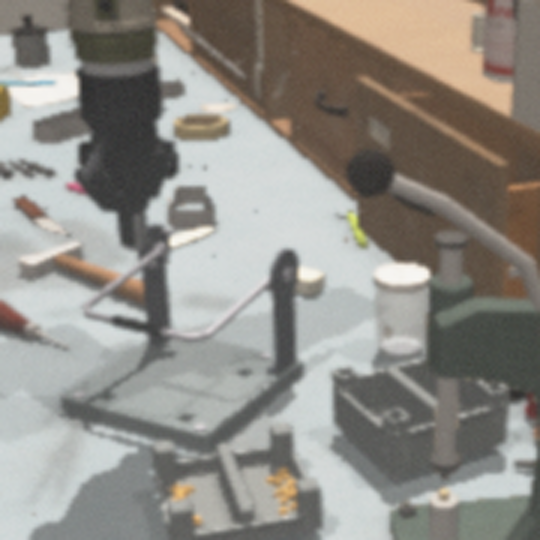

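The bail slipped out: the side crop shows the bar still down at (130,322) with the fingers above it. Measuring the bar again.

```bash
python3 - <<'E'
from h import *
c=dict(np.load('pics/side1.npz'))
im=c['image'];
for v in range(192,204):
    for u in range(184,206):
        if im[v,u].max()<70:
            p=px(c,u,v); print(u,v,p.round(4),end=';')
    print()
t=dict(np.load('pics/top0.npz'))
for cr in [(290,460),(300,452),(280,469)]:
    u,v=(cr[0]+.5)/3.2-.5+105,(cr[1]+.5)/3.2-.5+145
    u,v=round(u),round(v)
    print([[px(t,u+i,v+j).round(3).tolist() for i in (-2,-1,0,1,2)] for j in (-2,0,2)])
E
```

```text
194 198 [0.4001 0.2274 0.1089];200 198 [0.4151 0.2112 0.1134];
198 199 [0.4097 0.2156 0.1091];199 199 [0.4121 0.2124 0.1101];200 199 [0.4142 0.2075 0.1119];201 199 [0.4174 0.2087 0.1108];
201 200 [0.4172 0.2095 0.1072];
201 201 [0.4167 0.2078 0.1048];202 201 [0.4196 0.2076 0.1044];


[[[0.409, 0.249, 0.019], [0.409, 0.231, 0.111], [0.409, 0.228, 0.116], [0.409, 0.225, 0.117], [0.409, 0.223, 0.115]], [[0.404, 0.232, 0.113], [0.404, 0.23, 0.113], [0.404, 0.228, 0.115], [0.405, 0.043, 1.189], [0.404, 0.223, 0.114]], [[0.4, 0.232, 0.113], [0.4, 0.23, 0.114], [0.4, 0.228, 0.113], [0.4, 0.225, 0.115], [0.399, 0.239, 0.019]]]
[[[0.413, 0.226, 0.11], [0.413, 0.223, 0.116], [0.413, 0.221, 0.115], [0.413, 0.218, 0.119], [0.413, 0.217, 0.113]], [[0.409, 0.225, 0.117], [0.409, 0.223, 0.115], [0.409, 0.221, 0.117], [0.409, 0.218, 0.118], [0.409, 0.216, 0.115]], [[0.405, 0.043, 1.189], [0.404, 0.223, 0.114], [0.404, 0.221, 0.112], [0.404, 0.22, 0.108], [0.404, 0.232, 0.019]]]
[[[0.402, 0.257, 0.017], [0.402, 0.237, 0.115], [0.402, 0.234, 0.114], [0.402, 0.232, 0.116], [0.402, 0.229, 0.117]], [[0.397, 0.238, 0.116], [0.397, 0.236, 0.119], [0.397, 0.234, 0.115], [0.397, 0.232, 0.113], [0.397, 0.23, 0.111]], [[0.393, 0.238, 0.115], [0.393, 0.237, 0.111], [0.393, 0.235, 0.111], [0.393, 0.232, 0.113], [0.392, 0.245, 0.024]]]
```

Request:
carry_out:
  moves:
    - {"tx": -0.82,"ty": -0.74,"tz": 0,"wx": 0,"wy": 0,"wz": 0,"claw": -1}
    - {"tx": 0,"ty": 0,"tz": 0,"wx": 0,"wy": 0,"wz": 0,"claw": -1}
    - {"tx": 0,"ty": 0,"tz": 0,"wx": 0,"wy": 0,"wz": 0,"claw": -1}
    - {"tx": 0,"ty": 0,"tz": 0,"wx": 0,"wy": 0,"wz": -0.005,"claw": -1}
    - {"tx": 0,"ty": 0,"tz": -3,"wx": 0,"wy": 0,"wz": 0,"claw": -1}
    - {"tx": 0,"ty": 0,"tz": -3,"wx": 0,"wy": 0,"wz": 0,"claw": -1}
    - {"tx": 0,"ty": 0,"tz": -2,"wx": 0,"wy": 0,"wz": 0,"claw": -1}
    - {"tx": 0,"ty": 0,"tz": 0,"wx": 0,"wy": 0,"wz": 0,"claw": -1}

```text
clock: 3.78
tcp_pos: [0.4025, 0.2278, 0.0844]
orientation: [-0.001, 0.407, 0.913, -0.001]
wrist_force: [1.2, -0.3, 0.5]
finger_gap: 0.0854
grip_force: 0.0
```

Request:
carry_out:
  moves:
    - {"tx": 0,"ty": 0,"tz": 0,"wx": 0,"wy": 0,"wz": 0,"claw": 1}
    - {"tx": 0,"ty": 0,"tz": 0,"wx": 0,"wy": 0,"wz": 0,"claw": 1}
    - {"tx": 0,"ty": 0,"tz": 0,"wx": 0,"wy": 0,"wz": 0,"claw": 1}
    - {"tx": 0,"ty": 0,"tz": 0,"wx": 0,"wy": 0,"wz": 0,"claw": 1}
  newtons: 30

```text
clock: 4.28
tcp_pos: [0.4044, 0.2286, 0.0864]
orientation: [0.0, 0.407, 0.913, 0.001]
wrist_force: [9.4, 8.5, -0.3]
finger_gap: 0.0124
grip_force: 8.5
```

Request:
carry_out:
  moves:
    - {"tx": 0,"ty": 0,"tz": 0,"wx": 0,"wy": 0,"wz": 0,"claw": 1}
    - {"tx": 0,"ty": 0,"tz": 0,"wx": 0,"wy": 0,"wz": 0,"claw": 1}

```text
clock: 4.53
tcp_pos: [0.405, 0.229, 0.0865]
orientation: [0.001, 0.407, 0.913, 0.001]
wrist_force: [2.6, 3.4, 2.7]
finger_gap: 0.0102
grip_force: 31.2
```

```bash
python3 - <<'E'
from h import *
c=snap('side','side2'); im=c['image'][130:250,130:250]; cv2.imwrite('pics/side2c.png',cv2.resize(im,None,fx=4,fy=4,interpolation=cv2.INTER_CUBIC))
E
```

```text
(no output)
```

View pics/side2c.png

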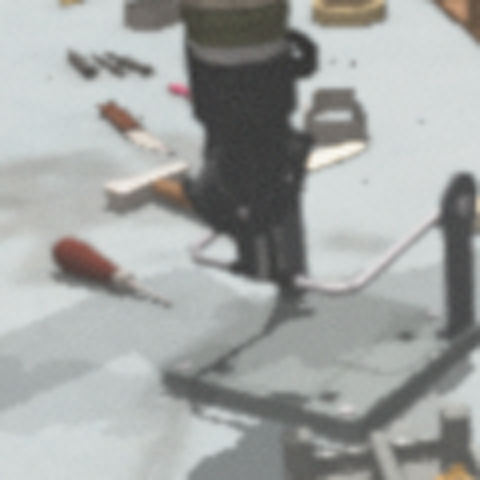

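The bar at (285,283) sits at the very tips of the fingers. I'll open slightly, go 14 mm deeper and close again.

Request:
carry_out:
  moves:
    - {"tx": 0,"ty": 0,"tz": 0,"wx": 0,"wy": 0,"wz": 0,"claw": 0}
    - {"tx": 0,"ty": 0,"tz": 0,"wx": 0,"wy": 0,"wz": 0,"claw": 0}
    - {"tx": 0,"ty": 0,"tz": -0.7,"wx": 0,"wy": 0,"wz": 0,"claw": 0}
    - {"tx": 0,"ty": 0,"tz": -0.7,"wx": 0,"wy": 0,"wz": 0,"claw": 0}
    - {"tx": 0,"ty": 0,"tz": 0,"wx": 0,"wy": 0,"wz": 0,"claw": 1}
    - {"tx": 0,"ty": 0,"tz": 0,"wx": 0,"wy": 0,"wz": 0,"claw": 1}
    - {"tx": 0,"ty": 0,"tz": 0,"wx": 0,"wy": 0,"wz": 0,"claw": 1}
    - {"tx": 0,"ty": 0,"tz": 0,"wx": 0,"wy": 0,"wz": 0,"claw": 1}
  newtons: 30

```text
clock: 5.58
tcp_pos: [0.4048, 0.2292, 0.0724]
orientation: [0.0, 0.407, 0.913, 0.001]
wrist_force: [2.1, 4.9, -0.7]
finger_gap: 0.0109
grip_force: 29.3
```

```bash
python3 - <<'E'
from h import *
s=env.get_state(); print(s['clock'],s['tcp_pos'],s['finger_gap'],s['grip_force'],s['wrist_force'])
c=dict(np.load('pics/side2.npz'))
for p in [(.405,.229,.0865),(.405,.229,.1055),(.404,.228,.1086)]:
    q=c['camera_from_world']@np.r_[p,1]; u,v=c['fx']*q[0]/q[2]+c['cx'],c['fy']*q[1]/q[2]+c['cy']; print('crop',(u-130)*4,(v-130)*4)
E
```

```text
5.575 [0.40478207 0.22915059 0.07235423] 0.01094768372447093 29.29919421672821 [ 2.11324749  4.89915753 -0.71384323]
crop 264.77529078538566 297.13611574694073
crop 262.499745293994 274.2427912387759
crop 261.0534669091264 271.2099283268957
```

Request:
carry_out:
  moves:
    - {"tx": -0.08,"ty": -0.07,"tz": 1.93,"wx": 0,"wy": 0,"wz": 0,"claw": 1}
    - {"tx": 0.11,"ty": 0.1,"tz": 1.92,"wx": 0,"wy": 0,"wz": 0,"claw": 1}
    - {"tx": 0.3,"ty": 0.27,"tz": 1.89,"wx": 0,"wy": 0,"wz": 0,"claw": 1}
    - {"tx": 0.49,"ty": 0.44,"tz": 1.81,"wx": 0,"wy": 0,"wz": 0,"claw": 1}
  newtons: 40

```text
clock: 6.08
tcp_pos: [0.4135, 0.2369, 0.148]
orientation: [0.001, 0.407, 0.913, 0.002]
wrist_force: [6.4, 8.9, -8.0]
finger_gap: 0.0104
grip_force: 39.4
```

```bash
python3 - <<'E'
from h import *
c=snap('side','side3'); im=c['image'][100:240,130:270]; cv2.imwrite('pics/side3c.png',cv2.resize(im,None,fx=4,fy=4,interpolation=cv2.INTER_CUBIC))
E
```

```text
(no output)
```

View pics/side3c.png

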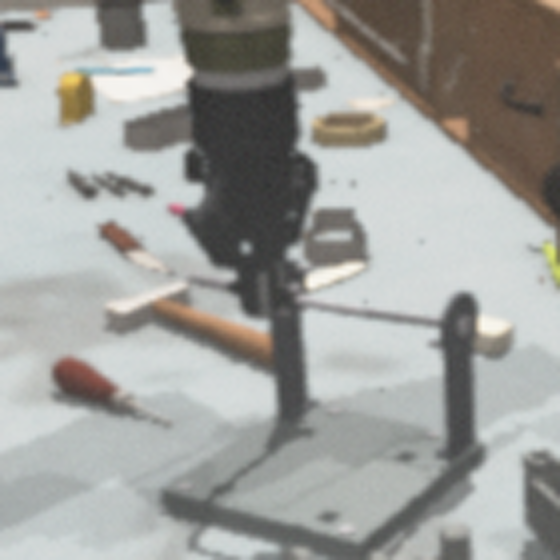

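The bail is held and lifted about level. Continuing the arc.

Request:
carry_out:
  moves:
    - {"tx": 0.76,"ty": 0.69,"tz": 1.71,"wx": 0,"wy": 0,"wz": 0,"claw": 1}
    - {"tx": 0.83,"ty": 0.74,"tz": 1.58,"wx": 0,"wy": 0,"wz": 0,"claw": 1}
    - {"tx": 0.97,"ty": 0.87,"tz": 1.42,"wx": 0,"wy": 0,"wz": 0,"claw": 1}
    - {"tx": 1.11,"ty": 0.99,"tz": 1.23,"wx": 0,"wy": 0,"wz": 0,"claw": 1}
    - {"tx": 1.22,"ty": 1.09,"tz": 1.02,"wx": 0,"wy": 0,"wz": 0,"claw": 1}

```text
clock: 6.75
tcp_pos: [0.4582, 0.277, 0.2178]
orientation: [-0.001, 0.407, 0.913, -0.004]
wrist_force: [-7.9, -5.8, 11.2]
finger_gap: 0.0108
grip_force: 39.4
```

Request:
carry_out:
  moves:
    - {"tx": 1.31,"ty": 1.17,"tz": 0.8,"wx": 0,"wy": 0,"wz": 0,"claw": 1}
    - {"tx": 1.38,"ty": 1.23,"tz": 0.56,"wx": 0,"wy": 0,"wz": 0,"claw": 1}
    - {"tx": 1.42,"ty": 1.27,"tz": 0.31,"wx": 0,"wy": 0,"wz": 0,"claw": 1}
    - {"tx": 1.44,"ty": 1.29,"tz": 0.05,"wx": 0,"wy": 0,"wz": 0,"claw": 1}

```text
clock: 7.25
tcp_pos: [0.5155, 0.3285, 0.2345]
orientation: [-0.001, 0.407, 0.913, -0.001]
wrist_force: [-1.6, -0.8, 2.0]
finger_gap: 0.0101
grip_force: 41.9
```

Request:
carry_out:
  moves:
    - {"tx": 1.43,"ty": 1.28,"tz": -0.2,"wx": 0,"wy": 0,"wz": 0,"claw": 1}
    - {"tx": 1.4,"ty": 1.25,"tz": -0.46,"wx": 0,"wy": 0,"wz": 0,"claw": 1}
    - {"tx": 1.34,"ty": 1.2,"tz": -0.7,"wx": 0,"wy": 0,"wz": 0,"claw": 1}
    - {"tx": 0,"ty": 0,"tz": 0,"wx": 0,"wy": 0,"wz": 0,"claw": 1}

```text
clock: 7.75
tcp_pos: [0.5585, 0.3668, 0.2199]
orientation: [-0.0, 0.407, 0.913, -0.0]
wrist_force: [0.3, 1.8, 0.1]
finger_gap: 0.0098
grip_force: 42.1
```

Request:
carry_out:
  moves:
    - {"tx": 0,"ty": 0,"tz": 0,"wx": 0,"wy": 0,"wz": 0,"claw": -0.3}
    - {"tx": 0,"ty": 0,"tz": 0,"wx": 0,"wy": 0,"wz": 0,"claw": -0.3}
    - {"tx": 0,"ty": 0,"tz": 2,"wx": 0,"wy": 0,"wz": 0,"claw": -0.3}
    - {"tx": 0,"ty": 0,"tz": 3,"wx": 0,"wy": 0,"wz": 0,"claw": -0.3}
    - {"tx": 0,"ty": 0,"tz": 3,"wx": 0,"wy": 0,"wz": 0,"claw": -0.3}
    - {"tx": 0,"ty": 0,"tz": 0,"wx": 0,"wy": 0,"wz": 0,"claw": -0.3}

```text
clock: 8.5
tcp_pos: [0.5591, 0.3664, 0.3038]
orientation: [0.002, 0.407, 0.913, 0.002]
wrist_force: [0.3, -1.0, -1.5]
finger_gap: 0.0554
grip_force: 0.0
```

```bash
python3 - <<'E'
from h import *
c=snap('side','side4'); t=snap('top','top4')
a=cv2.resize(c['image'][70:240,130:270],None,fx=3.5,fy=3.5); b=cv2.resize(t['image'][130:330,70:200],None,fx=2.4,fy=2.4)
o=np.zeros((595,800,3),np.uint8); o[:a.shape[0],:a.shape[1]]=a; o[:b.shape[0],488:488+b.shape[1]]=b
cv2.imwrite('pics/c4.png',o); s=env.get_state(); print(s['tcp_pos'])
q=c['camera_from_world']@np.r_[s['tcp_pos'],1]; print('crop',(c['fx']*q[0]/q[2]+c['cx']-130)*3.5,(c['fy']*q[1]/q[2]+c['cy']-70)*3.5)
E
```

```text
[0.55825977 0.36610274 0.30047513]
crop 348.5094239893336 169.840419661908
```

View pics/c4.png

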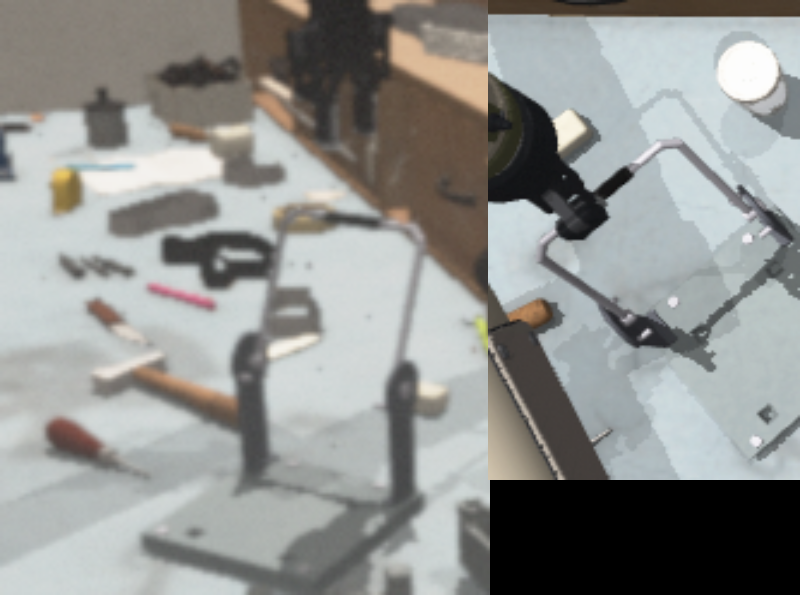

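The bail leans back and stays there by itself (its bar is at (340,217)). The real tips sit about 10–15 mm above the nominal TCP. Next is the deep tray.

Request:
carry_out:
  moves:
    - {"tx": 1.45,"ty": -4.69,"tz": 0,"wx": 0,"wy": 0,"wz": -0.101,"claw": -1}
    - {"tx": 1.45,"ty": -4.69,"tz": 0,"wx": 0,"wy": 0,"wz": -0.101,"claw": -1}
    - {"tx": 1.45,"ty": -4.69,"tz": 0,"wx": 0,"wy": 0,"wz": -0.101,"claw": -1}
    - {"tx": 1.45,"ty": -4.69,"tz": 0,"wx": 0,"wy": 0,"wz": -0.101,"claw": -1}
    - {"tx": 1.45,"ty": -4.69,"tz": -3,"wx": 0,"wy": 0,"wz": -0.101,"claw": -1}
    - {"tx": 1.45,"ty": -4.69,"tz": -4,"wx": 0,"wy": 0,"wz": -0.101,"claw": -1}
    - {"tx": 0,"ty": 0,"tz": -5,"wx": 0,"wy": 0,"wz": 0,"claw": -1}
    - {"tx": 0,"ty": 0,"tz": -4,"wx": 0,"wy": 0,"wz": 0,"claw": -1}

```text
clock: 9.6
tcp_pos: [0.6431, 0.0842, 0.1372]
orientation: [-0.002, 0.662, 0.75, -0.001]
wrist_force: [-0.0, 1.2, 0.8]
finger_gap: 0.0853
grip_force: 0.0
```

Request:
carry_out:
  moves:
    - {"tx": 0,"ty": 0,"tz": 0,"wx": 0,"wy": 0,"wz": 0,"claw": -1}
    - {"tx": 0,"ty": 0,"tz": 0,"wx": 0,"wy": 0,"wz": 0,"claw": -1}

```text
clock: 9.85
tcp_pos: [0.6453, 0.0857, 0.1421]
orientation: [0.0, 0.661, 0.75, 0.0]
wrist_force: [0.2, -0.9, 0.2]
finger_gap: 0.0856
grip_force: 0.0
```

Request:
carry_out:
  moves:
    - {"tx": 0,"ty": -0.1,"tz": -3.5,"wx": 0,"wy": 0,"wz": 0,"claw": -1}
    - {"tx": 0,"ty": 0,"tz": -3.5,"wx": 0,"wy": 0,"wz": 0,"claw": -1}
    - {"tx": 0,"ty": 0,"tz": -2.5,"wx": 0,"wy": 0,"wz": 0,"claw": -1}
    - {"tx": 0,"ty": 0,"tz": -2,"wx": 0,"wy": 0,"wz": 0,"claw": -1}
    - {"tx": 0,"ty": 0,"tz": 0,"wx": 0,"wy": 0,"wz": 0,"claw": -1}

```text
clock: 10.48
tcp_pos: [0.6454, 0.0849, 0.0268]
orientation: [0.0, 0.661, 0.75, 0.0]
wrist_force: [-0.6, 0.4, 0.1]
finger_gap: 0.0856
grip_force: 0.0
```

Request:
carry_out:
  moves:
    - {"tx": 0,"ty": 0,"tz": 0,"wx": 0,"wy": 0,"wz": 0,"claw": 1}
    - {"tx": 0,"ty": 0,"tz": 0,"wx": 0,"wy": 0,"wz": 0,"claw": 1}
    - {"tx": 0,"ty": 0,"tz": 0,"wx": 0,"wy": 0,"wz": 0,"claw": 1}
    - {"tx": 0,"ty": 0,"tz": 0,"wx": 0,"wy": 0,"wz": 0,"claw": 1}
    - {"tx": 0,"ty": 0,"tz": 0,"wx": 0,"wy": 0,"wz": 0,"claw": 1}
    - {"tx": 0,"ty": 0,"tz": 0,"wx": 0,"wy": 0,"wz": 0,"claw": 1}
  newtons: 60

```text
clock: 11.22
tcp_pos: [0.6459, 0.0846, 0.0271]
orientation: [0.001, 0.661, 0.75, 0.001]
wrist_force: [0.7, 0.3, 5.9]
finger_gap: 0.0102
grip_force: 60.4
```

Request:
carry_out:
  moves:
    - {"tx": 0,"ty": 0,"tz": 2,"wx": 0,"wy": 0,"wz": 0,"claw": 1}
    - {"tx": 0,"ty": 0,"tz": 3.5,"wx": 0,"wy": 0,"wz": 0,"claw": 1}
    - {"tx": 0,"ty": 0,"tz": 3.5,"wx": 0,"wy": 0,"wz": 0,"claw": 1}
    - {"tx": -3.23,"ty": 0.13,"tz": 0,"wx": 0,"wy": 0,"wz": 0.1,"claw": 1}
    - {"tx": -3.23,"ty": 0.13,"tz": 0,"wx": 0,"wy": 0,"wz": 0.1,"claw": 1}
    - {"tx": -3.23,"ty": 0.13,"tz": 0,"wx": 0,"wy": 0,"wz": 0.1,"claw": 1}

```text
clock: 11.98
tcp_pos: [0.5459, 0.0885, 0.1148]
orientation: [-0.001, 0.54, 0.841, -0.001]
wrist_force: [-0.3, 0.1, -2.5]
finger_gap: 0.0102
grip_force: 59.5
```

Request:
carry_out:
  moves:
    - {"tx": -3.34,"ty": 3.73,"tz": 0,"wx": 0,"wy": 0,"wz": 0.076,"claw": 1}
    - {"tx": -3.34,"ty": 3.73,"tz": 0,"wx": 0,"wy": 0,"wz": 0.076,"claw": 1}
    - {"tx": -3.34,"ty": 3.73,"tz": 0,"wx": 0,"wy": 0,"wz": 0.076,"claw": 1}
    - {"tx": -3.34,"ty": 3.73,"tz": 0,"wx": 0,"wy": 0,"wz": 0.076,"claw": 1}
    - {"tx": 1.49,"ty": 1.34,"tz": 0,"wx": 0,"wy": 0,"wz": 0,"claw": 1}
    - {"tx": 1.49,"ty": 1.34,"tz": -1,"wx": 0,"wy": 0,"wz": 0,"claw": 1}
    - {"tx": 0,"ty": 0,"tz": 0,"wx": 0,"wy": 0,"wz": 0,"claw": 1}
    - {"tx": 0,"ty": 0,"tz": 0,"wx": 0,"wy": 0,"wz": 0,"claw": 1}

```text
clock: 12.98
tcp_pos: [0.443, 0.2638, 0.1054]
orientation: [-0.001, 0.408, 0.913, -0.001]
wrist_force: [0.4, -0.5, -3.0]
finger_gap: 0.0103
grip_force: 59.6
```

```bash
python3 - <<'E'
from h import *
c=snap('side','side5'); t=snap('top','top5')
im=cv2.resize(t['image'][195:330,105:240],None,fx=4.4,fy=4.4,interpolation=cv2.INTER_CUBIC)
cv2.imwrite('pics/c5.png',im); s=env.get_state(); print(s['tcp_pos'],s['orientation'],s['wrist_force'])
E
```

```text
[0.44357711 0.26383095 0.10594163] [-4.15218150e-04  4.08265131e-01  9.12863175e-01 -4.82938631e-04] [ 0.07082063 -0.08367577 -3.0872999 ]
```

View pics/c5.png

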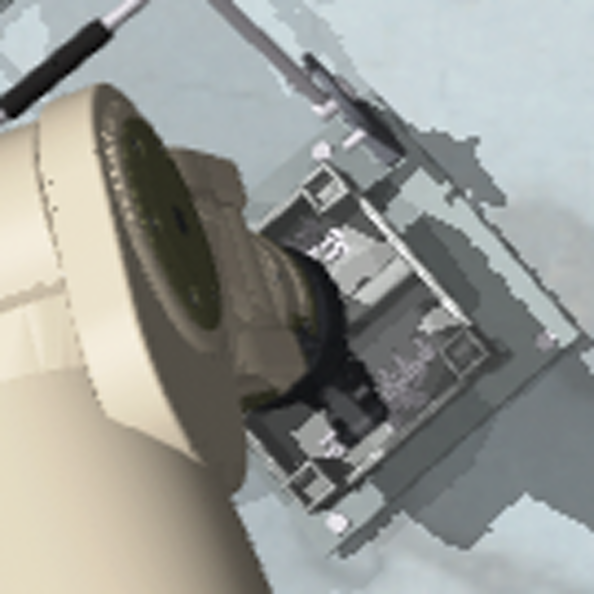

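The held tray's posts are at crop (323,188), (465,355) and (310,485), 4.4x, offset (105,195). Computing its offset from the dock.

```bash
python3 - <<'E'
from fit import *
c=dict(np.load('pics/top5.npz'))
P=[((u+.5)/4.4-.5+105,(v+.5)/4.4-.5+195) for u,v in [(323,188),(465,355),(310,485)]]
x,y=.055,.05
for z in(.1508,.147):
    t,th,r=fit(c,P,[(x,-y),(-x,-y),(-x,y)],z); print(t.round(4),th.round(4),(r*1e3).round(1).tolist())
d=c['z_map']; 
T=np.linalg.inv(c['camera_from_world'])
for u,v in P: 
    U,V=int(round(u)),int(round(v)); print(max(px(c,i,j)[2] for i in range(U-3,U+4) for j in range(V-3,V+4) if d[j,i]>0))
for u,v in [(320,150),(337,522),(545,340)]: print(px(c,(u+.5)/4.4-.5+105,(v+.5)/4.4-.5+195,world_z=.019).round(4))
E
```

```text
[0.441  0.2631] 0.7286 [[0.1, 0.8], [-1.0, -0.5], [0.9, -0.2]]
[0.4411 0.2638] 0.7286 [[0.4, 0.8], [-1.0, -0.7], [0.7, -0.1]]
0.1523047924931411
0.15520305917748756
0.1561771863520407
[0.5512 0.2938 0.019 ]
[0.3427 0.2757 0.019 ]
[0.4445 0.1623 0.019 ]
```

Request:
carry_out:
  moves:
    - {"tx": 0.15,"ty": 0.1,"tz": -2,"wx": 0,"wy": 0,"wz": 0,"claw": 1}
    - {"tx": 0,"ty": 0,"tz": -2,"wx": 0,"wy": 0,"wz": 0,"claw": 1}
    - {"tx": 0,"ty": 0,"tz": -1.5,"wx": 0,"wy": 0,"wz": 0,"claw": 1}
    - {"tx": 0,"ty": 0,"tz": 0,"wx": 0,"wy": 0,"wz": 0,"claw": 1}
    - {"tx": 0,"ty": 0,"tz": 0,"wx": 0,"wy": 0,"wz": 0,"claw": 1}

```text
clock: 13.7
tcp_pos: [0.4462, 0.2655, 0.0517]
orientation: [0.0, 0.408, 0.913, 0.0]
wrist_force: [0.9, -0.1, -3.1]
finger_gap: 0.01
grip_force: 59.6
```

```bash
python3 - <<'E'
from h import *
t=snap('top','top6')
im=cv2.resize(t['image'][195:330,105:240],None,fx=4.4,fy=4.4,interpolation=cv2.INTER_CUBIC)
cv2.imwrite('pics/c6.png',im); s=env.get_state(); print(s['tcp_pos'],s['orientation'],s['wrist_force'])
E
```

```text
[0.44650242 0.2656987  0.05198407] [5.16150790e-04 4.08074446e-01 9.12948341e-01 5.53467110e-04] [-0.47490757  0.48592825 -1.82449429]
```

View pics/c6.png

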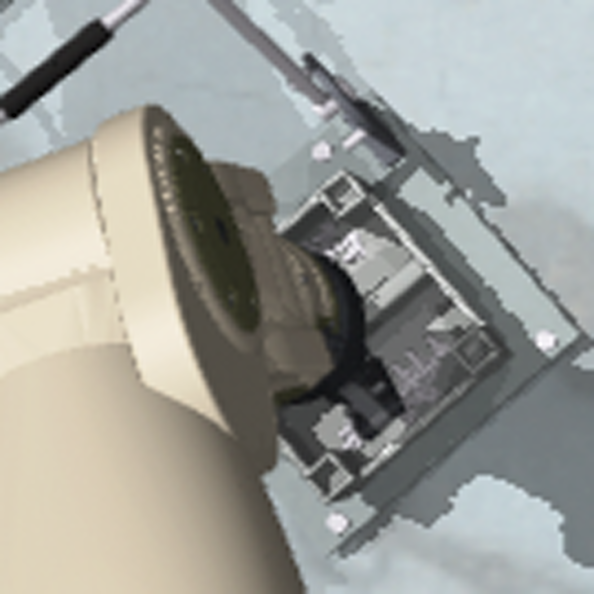

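Posts are now at (344,195), (477,349) and (327,473); dock screws are at (322,150), (545,341) and (337,522).

```bash
python3 - <<'E'
from fit import *
c=dict(np.load('pics/top6.npz'))
Q=lambda l:[((u+.5)/4.4-.5+105,(v+.5)/4.4-.5+195) for u,v in l]
x,y=.055,.05
t,th,r=fit(c,Q([(344,195),(477,349),(327,473)]),[(x,-y),(-x,-y),(-x,y)],.0969); print(t.round(4),th.round(4),(r*1e3).round(1).tolist())
S=[px(c,u,v,world_z=.019).round(4)[:2] for u,v in Q([(322,150),(545,341),(337,522)])]; print(S)
# dock-frame position of the screws, from first picture fit
ex=np.array([.7449,.6672]); ey=np.array([-.6672,.7449]); s=np.array([.4443,.2643])
for q in [(.5504,.2918),(.4829,.3673),(.4438,.1616),(.3423,.2749)]: print((np.array(q)-s)@ex,(np.array(q)-s)@ey)
# sockets along plate, first picture
E
```

```text
[0.4449 0.2645] 0.7193 [[-1.7, 0.1], [0.4, -0.7], [1.3, 0.5]]
[array([0.5512, 0.2926]), array([0.4439, 0.1623]), array([0.3427, 0.2757])]
0.09738189000000004 -0.05030517
0.09747474000000003 0.05097078000000001
-0.06889388999999999 -0.07616762999999999
-0.06890748 0.07595033999999999
```

Request:
carry_out:
  moves:
    - {"tx": -0.06,"ty": -0.05,"tz": -0.4,"wx": 0,"wy": 0,"wz": 0,"claw": 1}
    - {"tx": 0,"ty": 0,"tz": -0.3,"wx": 0,"wy": 0,"wz": 0,"claw": 1}
    - {"tx": 0,"ty": 0,"tz": -0.3,"wx": 0,"wy": 0,"wz": 0,"claw": 1}
    - {"tx": 0,"ty": 0,"tz": 0,"wx": 0,"wy": 0,"wz": 0,"claw": 1}

```text
clock: 14.25
tcp_pos: [0.445, 0.2649, 0.0408]
orientation: [-0.0, 0.408, 0.913, -0.0]
wrist_force: [0.5, 1.2, -3.1]
finger_gap: 0.01
grip_force: 59.6
```

Request:
carry_out:
  moves:
    - {"tx": 0,"ty": 0,"tz": -0.25,"wx": 0,"wy": 0,"wz": 0,"claw": 1}
    - {"tx": 0,"ty": 0,"tz": -0.25,"wx": 0,"wy": 0,"wz": 0,"claw": 1}
    - {"tx": 0,"ty": 0,"tz": -0.2,"wx": 0,"wy": 0,"wz": 0,"claw": 1}
    - {"tx": 0,"ty": 0,"tz": 0,"wx": 0,"wy": 0,"wz": 0,"claw": 1}

```text
clock: 14.75
tcp_pos: [0.4451, 0.2649, 0.0339]
orientation: [-0.0, 0.408, 0.913, -0.0]
wrist_force: [-0.0, -0.8, -3.1]
finger_gap: 0.0099
grip_force: 59.6
```

Request:
carry_out:
  moves:
    - {"tx": 0,"ty": 0,"tz": -0.1,"wx": 0,"wy": 0,"wz": 0,"claw": 1}
    - {"tx": 0,"ty": 0,"tz": -0.1,"wx": 0,"wy": 0,"wz": 0,"claw": 1}
    - {"tx": 0,"ty": 0,"tz": 0,"wx": 0,"wy": 0,"wz": 0,"claw": 1}

```text
clock: 15.12
tcp_pos: [0.4454, 0.265, 0.0331]
orientation: [0.0, 0.408, 0.913, 0.0]
wrist_force: [-2.1, -1.7, 4.5]
finger_gap: 0.0107
grip_force: 60.6
```

Request:
carry_out:
  moves:
    - {"tx": 0,"ty": 0,"tz": 0,"wx": 0,"wy": 0,"wz": 0,"claw": -0.5}
    - {"tx": 0,"ty": 0,"tz": 0,"wx": 0,"wy": 0,"wz": 0,"claw": -0.5}
    - {"tx": 0,"ty": 0,"tz": 0,"wx": 0,"wy": 0,"wz": 0,"claw": -0.5}
    - {"tx": 0,"ty": 0,"tz": 3,"wx": 0,"wy": 0,"wz": 0,"claw": -0.5}
    - {"tx": 0,"ty": 0,"tz": 4,"wx": 0,"wy": 0,"wz": 0,"claw": -0.5}
    - {"tx": 0,"ty": 0,"tz": 4,"wx": 0,"wy": 0,"wz": 0,"claw": -1}
    - {"tx": 0,"ty": 0,"tz": 0,"wx": 0,"wy": 0,"wz": 0,"claw": -1}

```text
clock: 16.0
tcp_pos: [0.4478, 0.266, 0.1456]
orientation: [0.002, 0.408, 0.913, 0.003]
wrist_force: [0.4, -0.0, 0.4]
finger_gap: 0.0857
grip_force: 0.0
```

Request:
carry_out:
  moves:
    - {"tx": -0.05,"ty": -3.98,"tz": 0,"wx": 0,"wy": 0,"wz": -0.1343,"claw": -1}
    - {"tx": -0.05,"ty": -3.98,"tz": 0,"wx": 0,"wy": 0,"wz": -0.1343,"claw": -1}
    - {"tx": -0.05,"ty": -3.98,"tz": 0,"wx": 0,"wy": 0,"wz": -0.1343,"claw": -1}
    - {"tx": -0.05,"ty": -3.98,"tz": 0,"wx": 0,"wy": 0,"wz": -0.1343,"claw": -1}
    - {"tx": 0,"ty": -3.97,"tz": 0,"wx": 0,"wy": 0,"wz": -0.1343,"claw": -1}
    - {"tx": 0,"ty": -3.97,"tz": -1,"wx": 0,"wy": 0,"wz": -0.1343,"claw": -1}
    - {"tx": 0,"ty": 0,"tz": -2,"wx": 0,"wy": 0,"wz": 0,"claw": -1}
    - {"tx": 0,"ty": 0,"tz": 0,"wx": 0,"wy": 0,"wz": 0,"claw": -1}

```text
clock: 17.0
tcp_pos: [0.4413, 0.0261, 0.1102]
orientation: [-0.002, 0.734, 0.679, -0.001]
wrist_force: [0.7, 0.4, -0.5]
finger_gap: 0.0856
grip_force: 0.0
```

```bash
python3 - <<'E'
from h import *
t=snap('top','top7')
im=cv2.resize(t['image'][195:330,105:240],None,fx=4.4,fy=4.4,interpolation=cv2.INTER_CUBIC)
cv2.imwrite('pics/c7.png',im); s=env.get_state(); print(s['tcp_pos'],s['orientation'],s['wrist_force'])
E
```

```text
[0.44210815 0.0264288  0.1111742 ] [-0.00104739  0.73342128  0.67977309 -0.00082006] [ 0.11242985 -0.11284536  0.66635513]
```

View pics/c7.png

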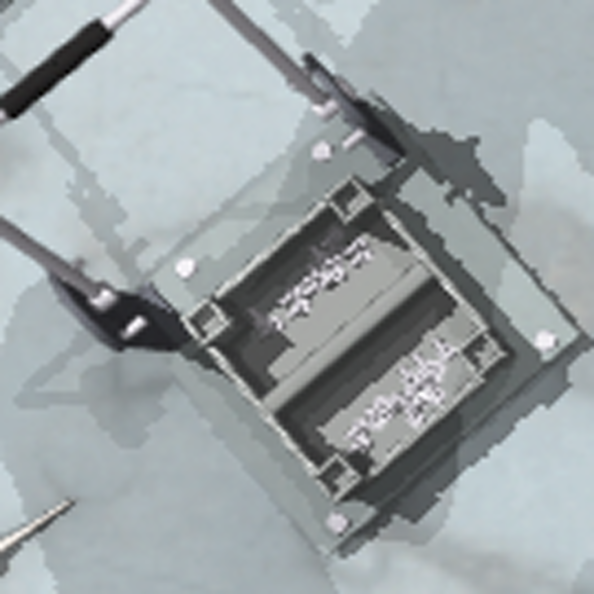

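The deep tray is seated and level, with sockets at (351,199), (208,322), (485,350) and (338,475). I'll measure it and grasp the shallow tray.

```bash
python3 - <<'E'
from fit import *
c=dict(np.load('pics/top7.npz'))
Q=lambda l:[((u+.5)/4.4-.5+105,(v+.5)/4.4-.5+195) for u,v in l]
x,y=.055,.05
t,th,r=fit(c,Q([(351,199),(208,322),(485,350),(338,475)]),[(x,-y),(x,y),(-x,-y),(-x,y)],.078); print(t.round(4),th.round(4),(r*1e3).round(1).tolist())
E
```

```text
[0.4437 0.2633] 0.7364 [[-0.7, -0.0], [-0.5, 0.2], [0.3, -1.1], [0.9, 1.0]]
```

Request:
carry_out:
  moves:
    - {"tx": 0.1,"ty": 0,"tz": -3,"wx": 0,"wy": 0,"wz": 0,"claw": -1}
    - {"tx": 0,"ty": 0,"tz": -3,"wx": 0,"wy": 0,"wz": 0,"claw": -1}
    - {"tx": 0,"ty": 0,"tz": -2,"wx": 0,"wy": 0,"wz": 0,"claw": -1}
    - {"tx": 0,"ty": 0,"tz": -0.8,"wx": 0,"wy": 0,"wz": 0,"claw": -1}
    - {"tx": 0,"ty": 0,"tz": 0,"wx": 0,"wy": 0,"wz": 0,"claw": -1}

```text
clock: 17.68
tcp_pos: [0.4443, 0.0268, 0.0243]
orientation: [-0.0, 0.733, 0.68, -0.0]
wrist_force: [0.1, 0.0, -0.7]
finger_gap: 0.0856
grip_force: 0.0
```

Request:
carry_out:
  moves:
    - {"tx": 0,"ty": 0,"tz": 0,"wx": 0,"wy": 0,"wz": 0,"claw": 1}
    - {"tx": 0,"ty": 0,"tz": 0,"wx": 0,"wy": 0,"wz": 0,"claw": 1}
    - {"tx": 0,"ty": 0,"tz": 0,"wx": 0,"wy": 0,"wz": 0,"claw": 1}
    - {"tx": 0,"ty": 0,"tz": 0,"wx": 0,"wy": 0,"wz": 0,"claw": 1}
    - {"tx": 0,"ty": 0,"tz": 0,"wx": 0,"wy": 0,"wz": 0,"claw": 1}
    - {"tx": 0,"ty": 0,"tz": 0,"wx": 0,"wy": 0,"wz": 0,"claw": 1}
  newtons: 60

```text
clock: 18.42
tcp_pos: [0.4442, 0.0264, 0.0241]
orientation: [0.0, 0.733, 0.68, 0.0]
wrist_force: [0.6, 0.1, -0.2]
finger_gap: 0.0002
grip_force: 0.0
```

The fingers shut above the ridge, so the real tips are about 20 mm short of the nominal TCP. I'll reopen and go 18 mm lower.

Request:
carry_out:
  moves:
    - {"tx": 0,"ty": 0,"tz": 0,"wx": 0,"wy": 0,"wz": 0,"claw": -0.5}
    - {"tx": 0,"ty": 0,"tz": 0,"wx": 0,"wy": 0,"wz": 0,"claw": -0.5}
    - {"tx": 0,"ty": 0,"tz": 0,"wx": 0,"wy": 0,"wz": 0,"claw": -0.5}
    - {"tx": -0.08,"ty": 0,"tz": -0.9,"wx": 0,"wy": 0,"wz": 0,"claw": -0.5}
    - {"tx": 0,"ty": 0,"tz": -0.9,"wx": 0,"wy": 0,"wz": 0,"claw": -0.5}
    - {"tx": 0,"ty": 0,"tz": 0,"wx": 0,"wy": 0,"wz": 0,"claw": -0.5}

```text
clock: 19.18
tcp_pos: [0.4423, 0.0265, 0.005]
orientation: [-0.001, 0.733, 0.68, -0.001]
wrist_force: [-1.1, -0.2, -0.2]
finger_gap: 0.0641
grip_force: 0.0
```

Request:
carry_out:
  moves:
    - {"tx": 0,"ty": 0,"tz": 0,"wx": 0,"wy": 0,"wz": 0,"claw": 1}
    - {"tx": 0,"ty": 0,"tz": 0,"wx": 0,"wy": 0,"wz": 0,"claw": 1}
    - {"tx": 0,"ty": 0,"tz": 0,"wx": 0,"wy": 0,"wz": 0,"claw": 1}
    - {"tx": 0,"ty": 0,"tz": 0,"wx": 0,"wy": 0,"wz": 0,"claw": 1}
    - {"tx": 0,"ty": 0,"tz": 0,"wx": 0,"wy": 0,"wz": 0,"claw": 1}
  newtons: 60

```text
clock: 19.8
tcp_pos: [0.4439, 0.0264, 0.0066]
orientation: [0.0, 0.733, 0.68, 0.0]
wrist_force: [-1.0, 0.4, 6.3]
finger_gap: 0.0105
grip_force: 60.7
```

Request:
carry_out:
  moves:
    - {"tx": 0,"ty": 0,"tz": 2.5,"wx": 0,"wy": 0,"wz": 0,"claw": 1}
    - {"tx": 0,"ty": 0,"tz": 4.5,"wx": 0,"wy": 0,"wz": 0,"claw": 1}
    - {"tx": 0,"ty": 0,"tz": 4.5,"wx": 0,"wy": 0,"wz": 0,"claw": 1}
    - {"tx": 0,"ty": 3.0,"tz": 0,"wx": 0,"wy": 0,"wz": 0.1343,"claw": 1}
    - {"tx": 0,"ty": 4.5,"tz": 0,"wx": 0,"wy": 0,"wz": 0.1343,"claw": 1}
    - {"tx": 0,"ty": 4.5,"tz": 0,"wx": 0,"wy": 0,"wz": 0.1343,"claw": 1}

```text
clock: 20.55
tcp_pos: [0.4429, 0.1473, 0.1207]
orientation: [-0.0, 0.581, 0.814, -0.0]
wrist_force: [1.2, 0.1, -2.3]
finger_gap: 0.0104
grip_force: 59.8
```

Request:
carry_out:
  moves:
    - {"tx": 0,"ty": 4.5,"tz": 0,"wx": 0,"wy": 0,"wz": 0.1343,"claw": 1}
    - {"tx": 0.07,"ty": 4.5,"tz": 0,"wx": 0,"wy": 0,"wz": 0.1343,"claw": 1}
    - {"tx": 0.07,"ty": 2.86,"tz": 0,"wx": 0,"wy": 0,"wz": 0.1343,"claw": 1}
    - {"tx": 0,"ty": 0,"tz": -1.5,"wx": 0,"wy": 0,"wz": 0,"claw": 1}
    - {"tx": 0,"ty": 0,"tz": 0,"wx": 0,"wy": 0,"wz": 0,"claw": 1}
    - {"tx": 0,"ty": 0,"tz": 0,"wx": 0,"wy": 0,"wz": 0,"claw": 1}

```text
clock: 21.3
tcp_pos: [0.4444, 0.2639, 0.1056]
orientation: [-0.0, 0.409, 0.913, -0.001]
wrist_force: [-0.5, 0.2, -1.5]
finger_gap: 0.0105
grip_force: 59.7
```

```bash
python3 - <<'E'
from h import *
s=env.get_state(); print(s['tcp_pos'],s['orientation'],s['wrist_force'])
E
```

```text
[0.44436981 0.26392949 0.10563629] [-4.72248386e-04  4.08874537e-01  9.12590267e-01 -6.27817983e-04] [-0.45737994  0.23397827 -1.52651831]
```

Request:
carry_out:
  moves:
    - {"tx": 0.08,"ty": 0.1,"tz": -0.8,"wx": 0,"wy": 0,"wz": 0.002,"claw": 1}
    - {"tx": 0,"ty": 0,"tz": -0.8,"wx": 0,"wy": 0,"wz": 0,"claw": 1}
    - {"tx": 0,"ty": 0,"tz": 0,"wx": 0,"wy": 0,"wz": 0,"claw": 1}
    - {"tx": 0,"ty": 0,"tz": -0.3,"wx": 0,"wy": 0,"wz": 0,"claw": 1}
    - {"tx": 0,"ty": 0,"tz": -0.3,"wx": 0,"wy": 0,"wz": 0,"claw": 1}
    - {"tx": 0,"ty": 0,"tz": 0,"wx": 0,"wy": 0,"wz": 0,"claw": 1}

```text
clock: 22.05
tcp_pos: [0.4455, 0.266, 0.084]
orientation: [-0.0, 0.407, 0.913, -0.0]
wrist_force: [0.1, -0.1, -2.3]
finger_gap: 0.0105
grip_force: 59.8
```

Request:
carry_out:
  moves:
    - {"tx": 0,"ty": -0.08,"tz": -0.15,"wx": 0,"wy": 0,"wz": 0,"claw": 1}
    - {"tx": 0,"ty": 0,"tz": -0.2,"wx": 0,"wy": 0,"wz": 0,"claw": 1}
    - {"tx": 0,"ty": 0,"tz": 0,"wx": 0,"wy": 0,"wz": 0,"claw": 1}

```text
clock: 22.42
tcp_pos: [0.4455, 0.2651, 0.0805]
orientation: [-0.0, 0.407, 0.913, -0.0]
wrist_force: [0.3, 0.2, -2.0]
finger_gap: 0.0105
grip_force: 59.8
```

In the sockets, with no contact force.

Request:
carry_out:
  moves:
    - {"tx": 0,"ty": 0,"tz": -0.25,"wx": 0,"wy": 0,"wz": 0,"claw": 1}
    - {"tx": 0,"ty": 0,"tz": -0.25,"wx": 0,"wy": 0,"wz": 0,"claw": 1}
    - {"tx": 0,"ty": 0,"tz": -0.2,"wx": 0,"wy": 0,"wz": 0,"claw": 1}
    - {"tx": 0,"ty": 0,"tz": 0,"wx": 0,"wy": 0,"wz": 0,"claw": 1}

```text
clock: 22.92
tcp_pos: [0.4455, 0.2651, 0.0734]
orientation: [-0.0, 0.407, 0.913, -0.0]
wrist_force: [-0.2, 0.0, -1.6]
finger_gap: 0.0108
grip_force: 59.8
```

Request:
carry_out:
  moves:
    - {"tx": 0,"ty": 0,"tz": -0.1,"wx": 0,"wy": 0,"wz": 0,"claw": 1}
    - {"tx": 0,"ty": 0,"tz": -0.1,"wx": 0,"wy": 0,"wz": 0,"claw": 1}
    - {"tx": 0,"ty": 0,"tz": 0,"wx": 0,"wy": 0,"wz": 0,"claw": 1}

```text
clock: 23.3
tcp_pos: [0.4458, 0.2653, 0.0727]
orientation: [0.0, 0.407, 0.913, 0.0]
wrist_force: [-2.6, -0.9, 4.5]
finger_gap: 0.01
grip_force: 60.8
```

Request:
carry_out:
  moves:
    - {"tx": 0,"ty": 0,"tz": 0,"wx": 0,"wy": 0,"wz": 0,"claw": -0.4}
    - {"tx": 0,"ty": 0,"tz": 0,"wx": 0,"wy": 0,"wz": 0,"claw": -0.4}
    - {"tx": 0,"ty": 0,"tz": 0,"wx": 0,"wy": 0,"wz": 0,"claw": -0.4}
    - {"tx": 0,"ty": 0,"tz": 2.7,"wx": 0,"wy": 0,"wz": 0,"claw": -0.4}
    - {"tx": 0,"ty": 0,"tz": 5,"wx": 0,"wy": 0,"wz": 0,"claw": -0.4}
    - {"tx": 0,"ty": 0,"tz": 5,"wx": 0,"wy": 0,"wz": 0,"claw": -0.4}
    - {"tx": 0,"ty": 0,"tz": 5,"wx": 0,"wy": 0,"wz": 0,"claw": -0.4}
    - {"tx": 0,"ty": 0,"tz": 5,"wx": 0,"wy": 0,"wz": 0,"claw": -0.4}

```text
clock: 24.3
tcp_pos: [0.4456, 0.2651, 0.3003]
orientation: [0.0, 0.407, 0.913, 0.0]
wrist_force: [0.8, 0.5, 0.1]
finger_gap: 0.0599
grip_force: 0.0
```

Request:
carry_out:
  moves:
    - {"tx": 0,"ty": 0,"tz": 0,"wx": 0,"wy": 0,"wz": 0,"claw": -0.4}
    - {"tx": 3.76,"ty": 3.37,"tz": 0,"wx": 0,"wy": 0,"wz": 0,"claw": -0.4}
    - {"tx": 3.76,"ty": 3.37,"tz": 0,"wx": 0,"wy": 0,"wz": 0,"claw": -0.4}
    - {"tx": 3.75,"ty": 3.36,"tz": 0,"wx": 0,"wy": 0,"wz": 0,"claw": -0.4}
    - {"tx": 0,"ty": 0,"tz": 0,"wx": 0,"wy": 0,"wz": 0,"claw": -0.4}
    - {"tx": 0,"ty": 0,"tz": 0,"wx": 0,"wy": 0,"wz": 0,"claw": -0.4}

```text
clock: 25.05
tcp_pos: [0.5578, 0.3659, 0.2969]
orientation: [-0.001, 0.407, 0.913, -0.001]
wrist_force: [-0.7, 0.6, 0.6]
finger_gap: 0.0599
grip_force: 0.0
```

```bash
python3 - <<'E'
from fit import *
s=env.get_state(); print(s['tcp_pos'],s['orientation'])
# shallow seated check: median heights of the depth map near the four post tops (expected .122) 
c=snap('top','top8'); sd=snap('side','side8')
ex=np.array([.7449,.6672]); ey=np.array([-.6672,.7449]); se=np.array([.4438,.2638])
for n,c in(('top',c),('side',sd)):
  v,u=np.nonzero(c['z_map']>0); z=c['z_map'][v,u]
  X=np.c_[(u-c['cx'])/c['fx']*z,(v-c['cy'])/c['fy']*z,z,np.ones(len(z))]@np.linalg.inv(c['camera_from_world']).T
  for a in(.055,-.055):
    for b in(.05,-.05):
      p=se+a*ex+b*ey; m=(np.hypot(X[:,0]-p[0],X[:,1]-p[1])<.006)&(X[:,2]<.14)
      print(n,a,b,m.sum(),np.percentile(X[m,2],[50,80]).round(4) if m.sum() else '')
  d=X[:,:2]-se; m=(X[:,2]>.235)&(X[:,2]<.268)&(abs(d@ey)<.035)&(d@ex>.12)&(d@ex<.19); print('bar',m.sum(),np.median((d@ex)[m]),np.median(X[m,2]))
E
```

```text
[0.55782772 0.36592105 0.29688137] [-0.00095701  0.40704456  0.91340701 -0.00120615]
top 0.055 0.05 23 [0.1222 0.1239]
top 0.055 -0.05 21 [0.1226 0.1242]
top -0.055 0.05 24 [0.1224 0.1232]
top -0.055 -0.05 22 [0.1226 0.1236]
bar 110 0.15225496329549515 0.26135548382295315
side 0.055 0.05 5 [0.1201 0.1211]
side 0.055 -0.05 8 [0.1198 0.1207]
side -0.055 0.05 5 [0.1208 0.1212]
side -0.055 -0.05 12 [0.1201 0.121 ]
bar 65 0.1498465056175668 0.25719714656509546
```

Request:
carry_out:
  moves:
    - {"tx": 0,"ty": 0,"tz": -3,"wx": 0,"wy": 0,"wz": 0,"claw": -0.4}
    - {"tx": 0,"ty": 0,"tz": -3,"wx": 0,"wy": 0,"wz": 0,"claw": -0.4}
    - {"tx": 0,"ty": 0,"tz": -1.7,"wx": 0,"wy": 0,"wz": 0,"claw": -0.4}
    - {"tx": 0,"ty": 0,"tz": 0,"wx": 0,"wy": 0,"wz": 0,"claw": -0.4}

```text
clock: 25.65
tcp_pos: [0.5568, 0.3651, 0.2218]
orientation: [-0.0, 0.407, 0.913, -0.0]
wrist_force: [-0.9, -0.1, 0.1]
finger_gap: 0.0597
grip_force: 0.0
```

Request:
carry_out:
  moves:
    - {"tx": 0,"ty": 0,"tz": 0,"wx": 0,"wy": 0,"wz": 0,"claw": 1}
    - {"tx": 0,"ty": 0,"tz": 0,"wx": 0,"wy": 0,"wz": 0,"claw": 1}
    - {"tx": 0,"ty": 0,"tz": 0,"wx": 0,"wy": 0,"wz": 0,"claw": 1}
    - {"tx": 0,"ty": 0,"tz": 0,"wx": 0,"wy": 0,"wz": 0,"claw": 1}
    - {"tx": 0,"ty": 0,"tz": 0,"wx": 0,"wy": 0,"wz": 0,"claw": 1}
  newtons: 40

```text
clock: 26.28
tcp_pos: [0.5593, 0.3668, 0.2227]
orientation: [0.001, 0.407, 0.913, 0.001]
wrist_force: [1.6, 1.0, 5.5]
finger_gap: 0.0106
grip_force: 39.3
```

```bash
python3 - <<'E'
import numpy as np
a=np.linspace(2.13,.12,17); ex=np.array([.7449,.6672])
h=-145*np.cos(a-.12); z=145*np.sin(a-.12)
for i in range(16):
    d=(h[i+1]-h[i])/10; print(i,*(ex*d).round(2),((z[i+1]-z[i])/10).round(2))
E
```

```text
0 -1.26 -1.13 0.67
1 -1.31 -1.18 0.45
2 -1.35 -1.21 0.23
3 -1.36 -1.21 -0.0
4 -1.35 -1.2 -0.23
5 -1.31 -1.18 -0.45
6 -1.26 -1.13 -0.67
7 -1.19 -1.06 -0.88
8 -1.1 -0.98 -1.07
9 -0.99 -0.89 -1.25
10 -0.86 -0.77 -1.4
11 -0.73 -0.65 -1.54
12 -0.58 -0.52 -1.65
13 -0.42 -0.38 -1.73
14 -0.25 -0.23 -1.79
15 -0.09 -0.08 -1.82
```

Request:
carry_out:
  moves:
    - {"tx": -1.26,"ty": -1.13,"tz": 0.67,"wx": 0,"wy": 0,"wz": 0,"claw": 1}
    - {"tx": -1.31,"ty": -1.18,"tz": 0.45,"wx": 0,"wy": 0,"wz": 0,"claw": 1}
    - {"tx": -1.35,"ty": -1.21,"tz": 0.23,"wx": 0,"wy": 0,"wz": 0,"claw": 1}
    - {"tx": -1.36,"ty": -1.21,"tz": 0,"wx": 0,"wy": 0,"wz": 0,"claw": 1}
    - {"tx": -1.35,"ty": -1.2,"tz": -0.23,"wx": 0,"wy": 0,"wz": 0,"claw": 1}
    - {"tx": -1.31,"ty": -1.18,"tz": -0.45,"wx": 0,"wy": 0,"wz": 0,"claw": 1}

```text
clock: 27.02
tcp_pos: [0.4793, 0.2949, 0.2285]
orientation: [0.001, 0.407, 0.913, 0.001]
wrist_force: [2.8, 0.7, 1.0]
finger_gap: 0.0102
grip_force: 42.3
```

Request:
carry_out:
  moves:
    - {"tx": -1.26,"ty": -1.13,"tz": -0.67,"wx": 0,"wy": 0,"wz": 0,"claw": 1}
    - {"tx": -1.19,"ty": -1.06,"tz": -0.88,"wx": 0,"wy": 0,"wz": 0,"claw": 1}
    - {"tx": -1.1,"ty": -0.98,"tz": -1.07,"wx": 0,"wy": 0,"wz": 0,"claw": 1}
    - {"tx": -0.99,"ty": -0.89,"tz": -1.25,"wx": 0,"wy": 0,"wz": 0,"claw": 1}

```text
clock: 27.52
tcp_pos: [0.4336, 0.2541, 0.1894]
orientation: [0.0, 0.407, 0.913, 0.0]
wrist_force: [3.4, 1.8, 1.1]
finger_gap: 0.0105
grip_force: 42.2
```

Request:
carry_out:
  moves:
    - {"tx": -0.86,"ty": -0.77,"tz": -1.4,"wx": 0,"wy": 0,"wz": 0,"claw": 1}
    - {"tx": -0.73,"ty": -0.65,"tz": -1.54,"wx": 0,"wy": 0,"wz": 0,"claw": 1}
    - {"tx": -0.58,"ty": -0.52,"tz": -1.65,"wx": 0,"wy": 0,"wz": 0,"claw": 1}
    - {"tx": -0.42,"ty": -0.38,"tz": -1.73,"wx": 0,"wy": 0,"wz": 0,"claw": 1}
    - {"tx": -0.25,"ty": -0.23,"tz": -1.7,"wx": 0,"wy": 0,"wz": 0,"claw": 1}
    - {"tx": 0,"ty": 0,"tz": 0,"wx": 0,"wy": 0,"wz": 0,"claw": 1}

```text
clock: 28.28
tcp_pos: [0.4052, 0.2288, 0.1085]
orientation: [-0.0, 0.407, 0.913, -0.0]
wrist_force: [3.1, 1.9, -0.7]
finger_gap: 0.0103
grip_force: 41.8
```

Request:
carry_out:
  moves:
    - {"tx": -0.04,"ty": -0.04,"tz": -0.5,"wx": 0,"wy": 0,"wz": 0,"claw": 1}
    - {"tx": -0.03,"ty": -0.03,"tz": -0.5,"wx": 0,"wy": 0,"wz": 0,"claw": 1}
    - {"tx": -0.01,"ty": -0.01,"tz": -0.3,"wx": 0,"wy": 0,"wz": 0,"claw": 1}
    - {"tx": 0,"ty": 0,"tz": 0,"wx": 0,"wy": 0,"wz": 0,"claw": 1}

```text
clock: 28.78
tcp_pos: [0.4046, 0.2283, 0.0964]
orientation: [0.0, 0.407, 0.913, 0.0]
wrist_force: [2.4, 1.2, 0.3]
finger_gap: 0.0103
grip_force: 42.2
```

Request:
carry_out:
  moves:
    - {"tx": 0,"ty": 0,"tz": -0.2,"wx": 0,"wy": 0,"wz": 0,"claw": 1}
    - {"tx": 0,"ty": 0,"tz": -0.2,"wx": 0,"wy": 0,"wz": 0,"claw": 1}
    - {"tx": 0,"ty": 0,"tz": 0,"wx": 0,"wy": 0,"wz": 0,"claw": 1}

```text
clock: 29.15
tcp_pos: [0.4044, 0.2282, 0.0923]
orientation: [0.0, 0.407, 0.913, -0.0]
wrist_force: [3.0, 1.2, -0.3]
finger_gap: 0.0102
grip_force: 41.8
```

Request:
carry_out:
  moves:
    - {"tx": 0,"ty": 0,"tz": -0.1,"wx": 0,"wy": 0,"wz": 0,"claw": 1}
    - {"tx": 0,"ty": 0,"tz": 0,"wx": 0,"wy": 0,"wz": 0,"claw": 1}

```text
clock: 29.4
tcp_pos: [0.4044, 0.2282, 0.0913]
orientation: [0.0, 0.407, 0.913, -0.0]
wrist_force: [2.3, 0.7, 0.8]
finger_gap: 0.0101
grip_force: 41.8
```

Nothing touched yet, so I'll lower further in small steps.

Request:
carry_out:
  moves:
    - {"tx": 0,"ty": 0,"tz": -0.1,"wx": 0,"wy": 0,"wz": 0,"claw": 1}
    - {"tx": 0,"ty": 0,"tz": 0,"wx": 0,"wy": 0,"wz": 0,"claw": 1}

```text
clock: 29.65
tcp_pos: [0.4044, 0.2282, 0.0906]
orientation: [0.0, 0.407, 0.913, 0.0]
wrist_force: [0.7, -1.1, 1.7]
finger_gap: 0.0106
grip_force: 42.0
```

Request:
carry_out:
  moves:
    - {"tx": 0,"ty": 0,"tz": -0.1,"wx": 0,"wy": 0,"wz": 0,"claw": 1}
    - {"tx": 0,"ty": 0,"tz": 0,"wx": 0,"wy": 0,"wz": 0,"claw": 1}

```text
clock: 29.9
tcp_pos: [0.4044, 0.2282, 0.0904]
orientation: [0.0, 0.407, 0.913, 0.0]
wrist_force: [-1.3, -1.3, 10.3]
finger_gap: 0.0105
grip_force: 42.8
```

```bash
cat > bar.py <<'E'
from fit import *
s=env.get_state(); print(s['clock'],s['tcp_pos'],s['wrist_force'])
ex=np.array([.7449,.6672]); ey=np.array([-.6672,.7449]); se=np.array([.4438,.2638])
for n in('top','side'):
  c=read_camera(n); v,u=np.nonzero(c['z_map']>0); z=c['z_map'][v,u]
  X=np.c_[(u-c['cx'])/c['fx']*z,(v-c['cy'])/c['fy']*z,z,np.ones(len(z))]@np.linalg.inv(c['camera_from_world']).T
  d=X[:,:2]-se; x,y=d@ex,d@ey
  for sg in(1,-1):
    for xc in(.05,-.0,-.03):
      m=(abs(y-sg*.075)<.004)&(abs(x-xc)<.012)&(X[:,2]>.08)&(X[:,2]<.2); print(n,'arm',sg,xc,m.sum(),np.percentile(X[m,2],[50,80]).round(4) if m.sum() else '')
  for sg in(1,-1):
    m=(abs(y-sg*.05)<.005)&(abs(x-.055)<.005)&(X[:,2]>.08)&(X[:,2]<.2); print('post',sg,m.sum(),np.median(X[m,2]).round(4) if m.sum() else '')
  m=(abs(y)<.03)&(abs(x+.055)<.006)&(X[:,2]>.1)&(X[:,2]<.15); print('sleeve',m.sum(),np.percentile(X[m,2],[50,80]).round(4) if m.sum() else '')
E
python3 bar.py
```

```text
29.9 [0.40444979 0.22820377 0.09042966] [-1.33080415 -1.30196494 10.33018835]
top arm 1 0.05 0 
top arm 1 -0.0 0 
top arm 1 -0.03 0 
top arm -1 0.05 36 [0.1302 0.1324]
top arm -1 -0.0 38 [0.1293 0.1303]
top arm -1 -0.03 37 [0.1301 0.1323]
post 1 0 
post -1 21 0.1219
sleeve 22 [0.1312 0.1329]
side arm 1 0.05 0 
side arm 1 -0.0 0 
side arm 1 -0.03 5 [0.127  0.1284]
side arm -1 0.05 5 [0.1284 0.1292]
side arm -1 -0.0 6 [0.128  0.1282]
side arm -1 -0.03 7 [0.1285 0.1294]
post 1 1 0.0904
post -1 3 0.1207
sleeve 41 [0.1283 0.1312]
```

The bail is lying level on the posts. Releasing it gently and withdrawing.

Request:
carry_out:
  moves:
    - {"tx": 0,"ty": 0,"tz": 0.1,"wx": 0,"wy": 0,"wz": 0,"claw": 0.3}
    - {"tx": 0,"ty": 0,"tz": 0,"wx": 0,"wy": 0,"wz": 0,"claw": 0.3}
    - {"tx": 0,"ty": 0,"tz": 0,"wx": 0,"wy": 0,"wz": 0,"claw": 0.3}
    - {"tx": 0,"ty": 0,"tz": 1.5,"wx": 0,"wy": 0,"wz": 0,"claw": 0.3}
    - {"tx": 0,"ty": 0,"tz": 3,"wx": 0,"wy": 0,"wz": 0,"claw": 0.3}
    - {"tx": 0,"ty": 0,"tz": 5,"wx": 0,"wy": 0,"wz": 0,"claw": 0.3}
    - {"tx": 0,"ty": 0,"tz": 5,"wx": 0,"wy": 0,"wz": 0,"claw": 0.3}
    - {"tx": 0,"ty": 0,"tz": 0,"wx": 0,"wy": 0,"wz": 0,"claw": 0.3}

```text
clock: 31.0
tcp_pos: [0.4068, 0.2291, 0.2405]
orientation: [0.003, 0.407, 0.913, 0.003]
wrist_force: [0.3, 0.1, -0.0]
finger_gap: 0.0299
grip_force: 0.0
```

Request:
carry_out:
  moves:
    - {"tx": -2,"ty": 5,"tz": 0,"wx": 0,"wy": 0,"wz": 0,"claw": 0.3}
    - {"tx": -2,"ty": 5,"tz": 0,"wx": 0,"wy": 0,"wz": 0,"claw": 0.3}
    - {"tx": -2,"ty": 5,"tz": 0,"wx": 0,"wy": 0,"wz": 0,"claw": 0.3}
    - {"tx": -2,"ty": 5,"tz": 0,"wx": 0,"wy": 0,"wz": 0,"claw": 0.3}
    - {"tx": 0,"ty": 0,"tz": 0,"wx": 0,"wy": 0,"wz": 0,"claw": 0.3}
    - {"tx": 0,"ty": 0,"tz": 0,"wx": 0,"wy": 0,"wz": 0,"claw": 0.3}

```text
clock: 31.75
tcp_pos: [0.3239, 0.4279, 0.235]
orientation: [-0.0, 0.407, 0.914, -0.001]
wrist_force: [-0.5, 0.1, -0.1]
finger_gap: 0.0299
grip_force: 0.0
```

```bash
python3 bar.py
```

```text
31.75 [0.32386841 0.42786225 0.23495588] [-0.48876091  0.10109065 -0.12592708]
top arm 1 0.05 36 [0.1296 0.1313]
top arm 1 -0.0 37 [0.1301 0.1316]
top arm 1 -0.03 37 [0.1292 0.1311]
top arm -1 0.05 36 [0.1292 0.1306]
top arm -1 -0.0 37 [0.1301 0.1312]
top arm -1 -0.03 38 [0.1294 0.1316]
post 1 20 0.1219
post -1 21 0.1224
sleeve 138 [0.1313 0.1329]
side arm 1 0.05 4 [0.1278 0.1281]
side arm 1 -0.0 6 [0.1263 0.1281]
side arm 1 -0.03 7 [0.1276 0.1285]
side arm -1 0.05 6 [0.1278 0.1292]
side arm -1 -0.0 4 [0.1273 0.1283]
side arm -1 -0.03 4 [0.1284 0.129 ]
post 1 5 0.1208
post -1 7 0.1199
sleeve 59 [0.1275 0.1301]
```

The bail lies level on the stack, the posts are level at 0.122 m, and the robot is clear.

```bash
python3 -c "
from workcell import env
print(env.hand_in())"
```

```text
the job is handed in; nothing more can be done
None
```

I've handed the job in at about 32 s on the clock. Both trays are seated in the dock, with the post tops measuring level at the fully seated height, and the bail was lowered by hand and lies level on the shallow tray. My first grip on the bail slipped off just as I began to lift it, so the bar never left its stop.

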